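# Put the tamper in its rest and hold up the portafilter

### The job

The tamper has been left standing in the basket of the portafilter on the tamping stand. Take it out and gently lay it on its side in the sloping saddles of the tamper rest, foot at the stop and handle at the raised end, and let go of it; then lift the portafilter up out of the stand, a good hand's breadth clear, and finish while still holding it there in the air, level and motionless, ready for the machine. Leave the other things on the counter where they are and never tip the portafilter.

Things in the scene. Friction and masses are not known exactly. Their poses are not given: they have to be found in the camera images.
- tamper: Espresso tamper, 98 mm tall, 0.3 kg, round about its z. Origin: centre of the foot's flat underside; z towards the handle. Steel foot 57 mm across, 14 thick, tapering to the neck at 22; neck 18 across to 46; wooden handle, straight barrel 32 across from 60 to 90. Starts upright in the portafilter's basket (61 mm across, 28 deep), origin 4 mm above the portafilter's; lifted 30 mm it is clear.
- tamper_grip (a point): Point on the tamper's axis in the middle of the handle barrel, 75 mm above the underside of the foot; same axes as the tamper.
- portafilter: Loose portafilter, 0.5 kg. Origin: centre of the head's underside, z up, handle along -x. Steel head 68 mm across, 32 high; ears reach 41 to each side (y); spouts hang 27 below. Neck: bar 15 across, axis 16 above the origin, bare from 36 to 70 out; black handle 21 to 32 across from 75 to 195 out. Centre of mass about 16 mm out along -x. Seated level with its origin 50 mm above the counter.
- portafilter_neck (a point): Point on the axis of the portafilter's bare neck, 55 mm along -x and 16 mm above the portafilter's origin; same axes as the portafilter. A place to grip it: fingers either side (along y), from above.
- stand: Fixed tamping stand: walnut foot 112 x 104 x 10 mm, steel deck 50 mm high on which the portafilter's head sits, between walnut cheeks 16 mm higher on three sides (3 mm free all round), 92 mm over all. Its -x side is open: the bare neck lies clear of the stand. Origin: on the counter below the head's centre; axes as the seated portafilter's.
- rest: Fixed tamper rest: walnut foot 118 (x) x 84 (y) x 10 mm, two V-shaped steel-lined saddles open above, for the tamper's foot (at +x) and neck, and a stop behind the foot. Origin: centre of the underside; z up. The tamper lies in its xz plane, foot low at +x, its z axis along (-0.94, 0, 0.342), 20 degrees from level. The handle overhangs with 30 mm free below; nothing on it is above 72 mm.
- rest_foot (a point): Where the centre of the underside of the tamper's foot is when it lies in the rest: 34 mm along +x and 50 mm above the rest's origin; the rest's axes. The stop begins 1 mm behind it. The saddles allow the tamper about 6 mm of play along its length.
- rest_handle (a point): Where the point tamper_grip is when the tamper lies in the rest (75 mm up the slope from rest_foot, 76 mm above the counter); the rest's axes.
- pitcher: Bystander: steel milk pitcher, 82 mm across, 100 mm tall, handle reaching 74 mm to its +y. Origin: centre of the underside.
- cup: Bystander: grey stoneware cup, 76 mm across, 58 mm tall. Origin: centre of the underside.
- scale: Bystander: flat black scale, 130 x 105 x 21 mm. Origin: centre of the underside.
- dosing_cup: Bystander: aluminium dosing cup, 62 mm across, 56 mm tall. Origin: centre of the underside.
- leveller: Bystander: round coffee leveller, steel below and black above, 64 mm across, 41 mm tall. Origin: centre of the underside.
There are look-alikes about, which are no part of the job. Leave any red or yellow look-alike of the tamper alone. What is shaped like the rest but blue is not meant.

How it is judged (in metres and radians):
On the way, in this order (a step that is already met when the one before it is completed fails the run):
1. the tamper lies in the saddles of the rest, let go and at rest, with the portafilter still in its stand (distance between tamper and rest_foot below 0.012 m and distance between tamper_grip and rest_handle below 0.015 m and contact force between tamper and the fingers below 0.05 N and linear speed of tamper below 0.02 m/s and height (world z) of portafilter below 0.06 m), for 0.3 s.
2. the portafilter is held up clear of the stand, level (height (world z) of portafilter above 0.115 m and angle between portafilter's own z axis and vertical below 0.12 rad and contact force between portafilter and the fingers above 1 N and linear speed of portafilter below 0.03 m/s and angular speed of portafilter below 0.15 rad/s and contact force between portafilter and stand below 0.05 N and contact force between portafilter and rest below 0.05 N and contact force between portafilter and tamper below 0.05 N and contact force between portafilter and pitcher below 0.05 N and contact force between portafilter and cup below 0.05 N and contact force between portafilter and scale below 0.05 N and contact force between portafilter and dosing_cup below 0.05 N and contact force between portafilter and leveller below 0.05 N), for 0.3 s.
At the end, for the whole second after the job is handed in: Tamper in the rest (foot within 12 mm, barrel within 15 mm of their places), released, still; portafilter gripped, touching nothing else, its origin over 115 mm above the counter (65 mm above the deck), level within 0.12 rad and still (under 30 mm/s, 0.15 rad/s) (all of step 2 and distance between tamper and rest_foot below 0.012 m and distance between tamper_grip and rest_handle below 0.015 m and contact force between tamper and the fingers below 0.05 N and linear speed of tamper below 0.02 m/s); the arm keeps its last pose, push and grip.
It fails at once if the portafilter is tipped by more than 0.35 rad (20 degrees) (angle between portafilter's own z axis and vertical above 0.35 rad).
It fails at once if the tamper is dropped (falls free faster than 0.9 m/s) (linear speed of tamper above 0.9 m/s and contact force between tamper and the fingers below 0.05 N).
It fails at once if a bystander (pitcher, cup, scale, dosing cup or leveller) is moved by more than 30 mm (distance of any of pitcher, cup, scale, dosing_cup, leveller from where it was at the start of the episode above 0.03 m).
It also fails if it takes over 58 s, if anything falls off the work surface, if the arm or the gripper's body presses on something with over 40 N, if the wrist force passes 120 N, or if a joint passes its speed limit or range.

### The arm

A 6-joint arm with a two-finger parallel gripper is mounted at the origin on the work surface. World frame = base frame: x ahead of the robot, y to its left, z up, the work surface at z = 0. Lengths are in m, angles in degrees, forces in N, time in s.
With the tool pointing down it reaches from about 0.15 to 0.775 m from the base axis. Payload 6.1 kg.
Tool frame: the origin (TCP) lies on the centre line of the jaws, within the pads' length; the fingertips stand 25 mm ahead of it and the grasp point (between the pads) lies 6 mm ahead of it; z points along the fingers, y is the line along which they close (so a half turn about z gives the same grasp; the last joint's range is limited). The gripper opens to 85 mm and grips with 20 to 120 N. Pads are 22 mm wide; open, the fingers measure 114 mm over their backs; the gripper's body (76 mm by 85 mm) begins 54 mm behind the grasp point. The pads swing forward as they close: fully open they stand 13 mm farther back than shut.
Start: joints at [72.479, 7.208, -2.269, 80.523, 0, 90], TCP at [0.158, 0.501, 0.229] pointing down, gripper open.
Joint ranges: [-155.77, 155.77], [-54.66, 111.73], [-72.52, 77.12], [-102.08, 115.82], [-83.92, 84.16], [-180, 180]. Speed limits (degrees/s): [136.94, 136.94, 172.46, 180, 180, 180].

### API

Orientations are given as [roll, pitch, yaw] about the fixed x, y, z axes, in that order (R = Rz(yaw) Ry(pitch) Rx(roll)).
In Python, from bench import r gives the robot as it stands. The module is installed in compiled form; this text tells all that it offers.
- The arm moves only by the tool drive_tool, never from a script. Its argument "rows" is text: rows parted by semicolons, each of 7 numbers parted by spaces: the shift along the world's x, y, z in units of 0.25 m (1.0 is 0.25 m), then the turn, a rotation vector about the world's x, y, z in units of pi/2 rad (1.0 is pi/2 rad), then the opening, from 0 (shut) to 1 (fully open). A call has 1 to 5 rows; each row shifts and turns the commanded pose from where the row before left it; what a row does not reach is not made up. A row lasts 1/12 s, in which the tool goes at most 41.7 mm and 7.16 degrees, less where a joint would pass 70% of its speed; a pose out of reach is approached as far as the arm can. A call with a number of a shift or a turn outside -1 to 1 is refused whole. A call with a gripper value outside its range is refused whole. The fingers move at their own pace and stop on an object; "newtons" is the grip in N (left out, the last holds). Time passes only in rows, so rows that do not move let the fingers close. It gives the time, the measured TCP pose, the force, the opening and the grip force at its end, in the units of the state.
- r.read_state(): the state, without advancing time (a new reading comes with each control period).
- r.capture(name): name is "scene" or "side" or "wrist"; returns the picture (480x640x3 uint8, red, green, blue); there is no depth.
- r.camera_info(name): a dict with "mtx" (3x3 intrinsics, pixels), "k1" (the pictures are not rectified: a ray, as slopes to the right and down, at radius r is drawn at 1 + k1 r^2 times it, then the intrinsics apply), "R" (3x3) and "t" (3): a world point X has camera coordinates R X + t. Camera axes: x right, y down, z forward; pixel columns grow to the right and rows downward; lengths in m; the calibration is good to about 2 mm. A picture is of the moment at which its call begins: read the wrist's pose just before it. camera_info takes no time and is no camera call; for the wrist camera it gives the pose at the moment of the call.
- r.hand_in(): hands the job in; it is judged then, once.
The state is a dict: "clock": time; "joint_pos": joint angles; "qd": joint speeds; "effort": joint torques, N m; "tool_pos": TCP position; "tool_rot": TCP orientation; "wrist_force": force on the tool from outside, world axes, zero at the start; "moment": the same for the moment, N m; "gripper_width": finger opening in m; "finger_force": force on a finger pad.
Only numpy, scipy, OpenCV 4.12 (cv2) and the standard library are available. Lean on these libraries where they do the work, as an engineer would, in place of code of your own. Each camera call takes 0.05 s, during which the arm holds its last target. There are 200 camera calls.

## Working session

There is one attempt and no reset: what is moved stays moved. The work goes in short steps, Python scripts to look and compute and a tool call to move; the robot and the scene stay as the last step left them, time stands still between calls to the robot, and variables do not carry over. Pictures are saved under pics/ and viewed, at most 10 in all, crops included, and the job is handed in when it is done.

Besides the shell and the picture viewer there is one more tool, called after "Emit:" by a JSON object that holds its "fn" and its "kwargs". drive_tool: Moves the arm, as the interface text tells. Shifts and turns lie within -1 to 1; 1 stands for 0.25 m of shift or pi/2 rad of turn. Its arguments: {"type":"object","properties":{"rows":{"type":"string"},"newtons":{"type":"number"}},"required":["rows"]}

```bash
mkdir -p pics; python3 - <<'E'
from bench import r
import cv2
for n in("scene","side"):
    cv2.imwrite(f"pics/{n}0.png",r.capture(n)[:,:,::-1]); c=r.camera_info(n); print(n,c)
print(r.read_state())
E
```

```text
scene {'mtx': array([[433.64707519,   0.        , 320.39539952],
       [  0.        , 433.64707519, 246.59796836],
       [  0.        ,   0.        ,   1.        ]]), 'k1': -0.09443671283915148, 'R': array([[-0.40610589,  0.91373506, -0.0128937 ],
       [ 0.57259952,  0.24344268, -0.78285723],
       [-0.71218523, -0.32530586, -0.62206776]]), 't': array([ 0.29992217, -0.2372637 ,  1.58157128])}
side {'mtx': array([[488.7518922 ,   0.        , 327.69394247],
       [  0.        , 488.7518922 , 236.23942583],
       [  0.        ,   0.        ,   1.        ]]), 'k1': -0.13671605187772307, 'R': array([[ 0.74431493, -0.66759276, -0.01775379],
       [-0.35123052, -0.36870771, -0.8606345 ],
       [ 0.5680074 ,  0.64681878, -0.50891361]]), 't': array([-0.46077435,  0.2635784 ,  0.78440547])}
{'clock': 0.1, 'joint_pos': array([ 7.24787643e+01,  7.23626139e+00, -2.32122905e+00,  8.05234067e+01,
        1.51541871e-03,  8.99983618e+01]), 'qd': array([ 0.01166623, -0.08893449,  0.15353161,  0.0510928 , -0.05434902,
       -0.08258037]), 'effort': array([-1.46345486e-03, -4.36901844e+01,  3.53607595e+01,  1.35736549e-02,
       -7.96530867e-05, -7.71582307e-06]), 'tool_pos': array([0.15793522, 0.50028611, 0.22811568]), 'tool_rot': array([-1.79919103e+02, -1.51773019e-03,  1.62480400e+02]), 'wrist_force': array([-0.86723173,  0.32539182, -0.17646316]), 'moment': array([-0.02472793,  0.04973299,  0.03272559]), 'finger_force': 0.0, 'gripper_width': 0.08537270165975837}
```

View pics/scene0.png

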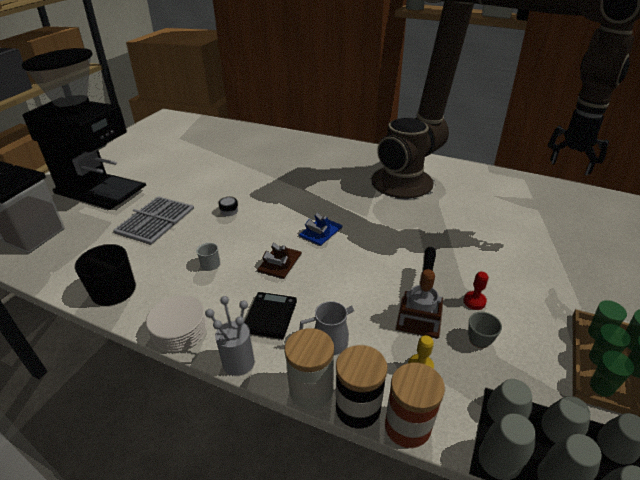

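View pics/side0.png

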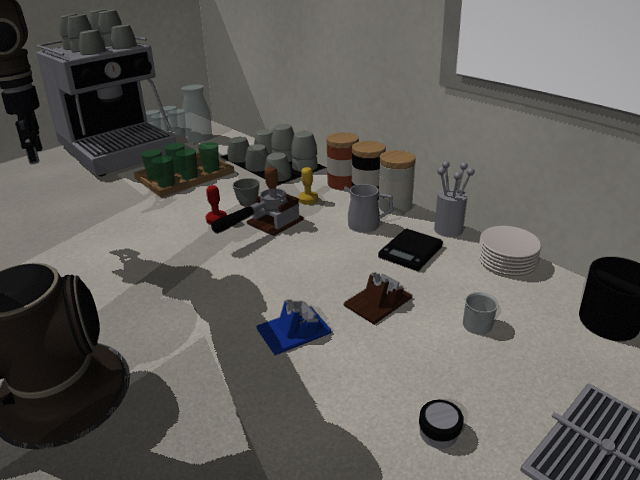

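Candidates for the tamper are the brown-handled one in the stand at scene (427,285), the red at (481,290) and the yellow at (425,350). I choose the brown one. For the rest they are walnut at (279,258) and blue at (320,229), and I choose walnut. The next crop checks both choices.

```bash
python3 - <<'E'
import cv2,numpy as np
s=cv2.imread("pics/scene0.png");d=cv2.imread("pics/side0.png")
f=lambda im,x,y:cv2.convertScaleAbs(cv2.resize(im[y:y+75,x:x+100],(400,300),interpolation=cv2.INTER_CUBIC),alpha=1.8,beta=15)
f2=lambda im,x,y:cv2.convertScaleAbs(cv2.resize(im[y:y+100,x:x+133],(400,300),interpolation=cv2.INTER_CUBIC),alpha=1.8,beta=15)
cv2.imwrite("pics/crop1.png",np.vstack([np.hstack([f2(s,370,240),f(s,230,220)]),np.hstack([f2(d,205,155),f(d,330,255)])]))
E
```

```text
(no output)
```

View pics/crop1.png

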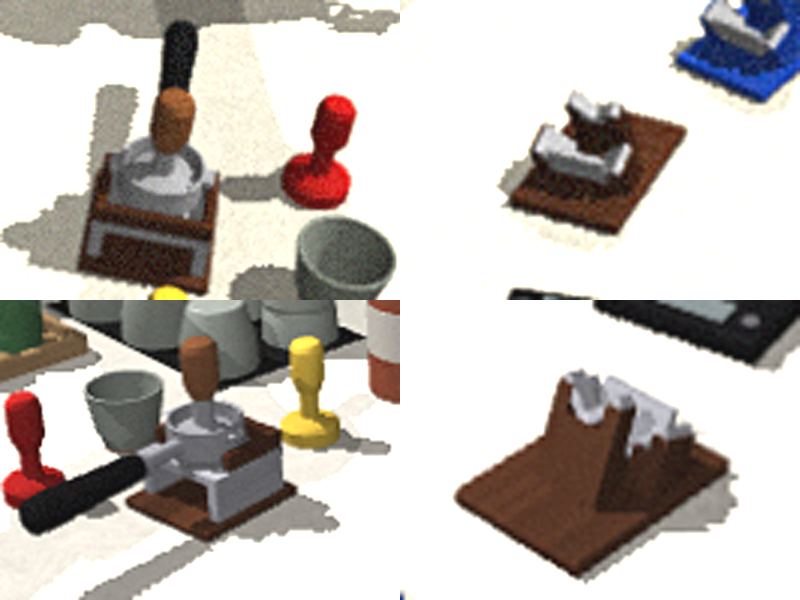

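The crop confirms both choices: the brown-handled tamper stands in the steel head (scene (430,271) at its top). The walnut rest has its saddles and stop at its lower-left end in the scene view, and the bare foot at upper right.

```bash
cat > h.py <<'E'
import numpy as np,cv2
from bench import r
from scipy.optimize import least_squares
def proj(c,X):
    X=np.atleast_2d(X); p,_=cv2.projectPoints(X.astype(float),cv2.Rodrigues(c["R"])[0],c["t"],c["mtx"],np.array([c["k1"],0,0,0.])); return p[:,0]
def ray(c,uv,z):
    n=cv2.undistortPoints(np.array([[uv]],float),c["mtx"],np.array([c["k1"],0,0,0.]))[0,0]
    o=-c["R"].T@c["t"]; d=c["R"].T@np.array([*n,1]); return o+d*(z-o[2])/d[2]
def pose(p,L):
    c,s=np.cos(p[2]),np.sin(p[2]);return np.array([[p[0]+c*a-s*b,p[1]+s*a+c*b,z] for a,b,z in L])
def fit(obs,p0):  # obs: (cam,local,px)
    f=lambda p:np.concatenate([(proj(c,pose(p,[l]))[0]-u) for c,l,u in obs])
    s=least_squares(f,p0,loss='soft_l1'); return s.x,s.fun.reshape(-1,2).round(1)
E
python3 - <<'E'
from h import *
S=r.camera_info("scene");D=r.camera_info("side")
for c,L in((S,[(301,251,.01),(285,277,.008),(258,269.5,.008),(429.7,271.3,.152),(430.7,248.3,.066)]),(D,[(344.5,303.7,.008),(373.7,322,.008),(412,295,.008),(271.7,169.3,.152),(216,228.3,.066)])):
    for u,v,z in L: print(u,v,ray(c,(u,v),z).round(4))
for n,z in dict(pitcher=((331,313),.1),cup=((485,325),.058),dosing=((208,247),.056),lev=((228,200),.041),scale=((271,314),.021),yel=((427,342),.09),red=((482,278),.09),blue=((320,231),.01)).items(): print(n,ray(S,*z).round(3))
a,b=.059,.042
# which local corner each is, from geometry
print(fit([(S,(0,0,.152),(429.7,271.3)),(D,(0,0,.152),(271.7,169.3)),(S,(-.195,0,.066),(430.7,248.3)),(D,(-.195,0,.066),(216,228.3))],[.5,.3,.5]))
E
```

```text
301 251 [ 0.5181 -0.1594  0.01  ]
285 277 [ 0.6337 -0.1515  0.008 ]
258 269.5 [ 0.6361 -0.2348  0.008 ]
429.7 271.3 [0.6253 0.2211 0.152 ]
430.7 248.3 [0.4309 0.1923 0.066 ]
344.5 303.7 [ 0.5188 -0.1621  0.008 ]
373.7 322 [ 0.5207 -0.2404  0.008 ]
412 295 [ 0.6381 -0.2364  0.008 ]
271.7 169.3 [0.6264 0.2108 0.152 ]
216 228.3 [0.4425 0.1892 0.066 ]
pitcher [0.784 0.047 0.1  ]
cup [0.647 0.368 0.058]
dosing [ 0.655 -0.38   0.056]
lev [ 0.406 -0.481  0.041]
scale [ 0.778 -0.114  0.021]
yel [0.773 0.259 0.09 ]
red [0.527 0.338 0.09 ]
blue [ 0.407 -0.148  0.01 ]
(array([0.63049901, 0.21997051, 0.14753555]), array([[-1. ,  1.3],
       [-0.8, -1.5],
       [-0.9,  1.3],
       [-2.3,  0.4]]))
```

Emit:
{"fn": "drive_tool", "kwargs": {"rows": "0.13 -0.1 0.025 0 0 0.06 1;0.13 -0.1 0.025 0 0 0.06 1;0.13 -0.1 0.025 0 0 0.06 1;0.13 -0.1 0.025 0 0 0.06 1;0.13 -0.1 0.025 0 0 0.06 1", "newtons": 100}}

```text
clock: 0.52
tool_pos: [0.3215, 0.3742, 0.26]
tool_rot: [-180.0, -0.0, -170.2]
wrist_force: [-0.3, 0.5, -0.7]
gripper_width: 0.0852
finger_force: 0.0
```

```bash
python3 -c "
from bench import r
s=r.read_state();print(s['joint_pos'],s['tool_pos'],s['tool_rot']);c=r.camera_info('wrist');print(c, -c['R'].T@c['t'])"
```

```text
[ 4.93337731e+01  3.92112272e+00 -2.01629463e+00  8.40926439e+01
 -9.28189800e-04  3.95415757e+01] [0.32146351 0.37417431 0.26003574] [-1.79980146e+02 -2.25911954e-02 -1.70207806e+02]
{'mtx': array([[393.78910315,   0.        , 317.51136751],
       [  0.        , 393.78910315, 236.71219273],
       [  0.        ,   0.        ,   1.        ]]), 'k1': -0.08987141512408847, 'R': array([[-0.17046828,  0.9853625 , -0.00114748],
       [ 0.9406966 ,  0.16308747,  0.29747668],
       [ 0.29330951,  0.0496309 , -0.95472839]]), 't': array([-0.31348222, -0.41187419,  0.2965778 ])} [0.24702079 0.36134572 0.4053145 ]
```

Emit:
{"fn": "drive_tool", "kwargs": {"rows": "0.11 -0.12 0.01 0 0 0.02 1;0.11 -0.12 0.01 0 0 0.02 1;0.11 -0.12 0.01 0 0 0.02 1;0.11 -0.12 0.01 0 0 0.02 1;0.11 -0.12 0.01 0 0 0.02 1"}}

```text
clock: 0.93
tool_pos: [0.4589, 0.2238, 0.2724]
tool_rot: [180.0, -0.0, -161.4]
wrist_force: [0.1, 1.1, -0.7]
gripper_width: 0.0856
finger_force: 0.0
```

Emit:
{"fn": "drive_tool", "kwargs": {"rows": "0.11 -0.08 0.01 0 0 0 1;0.11 -0.08 0.01 0 0 0 1;0 0 0 0 0 0 1"}}

```text
clock: 1.18
tool_pos: [0.5168, 0.1822, 0.2765]
tool_rot: [-179.9, -0.0, -161.8]
wrist_force: [-1.7, -0.1, -0.4]
gripper_width: 0.0858
finger_force: 0.0
```

```bash
python3 - <<'E'
from h import *
import pickle
s=r.read_state();c=r.camera_info('wrist');im=r.capture('wrist')[:,:,::-1]
pickle.dump(c,open('w1.pkl','wb'));cv2.imwrite('pics/w1.png',cv2.convertScaleAbs(im,alpha=1.5,beta=10))
print(s['joint_pos'],s['tool_pos'],s['tool_rot'])
E
```

```text
[19.47311691 10.10218917  7.11019404 87.02212011 -0.09714555  1.28930837] [0.5167978  0.18219894 0.27649796] [-1.79902561e+02 -1.19258216e-02 -1.61816190e+02]
```

View pics/w1.png

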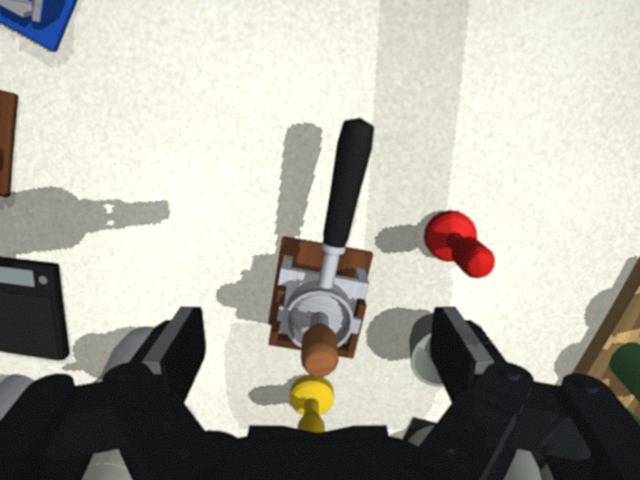

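The wrist view shows the tamper top at (319,359), the basket rim centred at (319,319), the bare neck at (331,265) and the portafilter handle end at (358,121).

```bash
python3 - <<'E'
from h import *
import pickle
W=pickle.load(open('w1.pkl','rb'))
for u,z in(((319,359),.152),((319,319),.082),((331,265),.066),((358,121),.070),((340,245),.066),((332,245),.07)): print(u,ray(W,u,z).round(4))
obs=[(W,(0,0,.152),(319,359)),(W,(0,0,.082),(319,319)),(W,(-.055,0,.073),(331,265)),(W,(-.195,0,.07),(358,121))]
p,e=fit(obs,[.63,.22,.14]);print(p,np.degrees(p[2]),e)
S=r.camera_info("scene");D=r.camera_info("side");a,b=.059,.042
o=[(S,(-a,b,.01),(301,251)),(S,(a,b,.005),(285,277.5)),(S,(a,-b,.008),(258,269.5)),(D,(-a,b,.008),(344.5,303.7)),(D,(-a,-b,.007),(373.7,322.5)),(D,(a,-b,.008),(412,295))]
p,e=fit(o,[.578,-.2,0.]);print(p,np.degrees(p[2]),e)
E
```

```text
(319, 359) [0.6223 0.2176 0.152 ]
(319, 319) [0.6248 0.2185 0.082 ]
(331, 265) [0.5737 0.2139 0.066 ]
(358, 121) [0.4389 0.1927 0.07  ]
(340, 245) [0.5517 0.2155 0.066 ]
(332, 245) [0.5528 0.2077 0.07  ]
[0.62568603 0.21895692 0.14447807] 8.277983780257145 [[ 0.3  3.9]
 [ 0.1  0.9]
 [-1.8 -0.5]
 [ 0.5 -7.7]]
[ 0.57720166 -0.19732201  0.05240714] 3.0027080916502027 [[ 0.6 -0.3]
 [-0.2  0.3]
 [-0.8  0.4]
 [-2.2 -0.3]
 [ 0.7  0.5]
 [ 0.  -0.1]]
```

Emit:
{"fn": "drive_tool", "kwargs": {"rows": "0.106 0.036 -0.07 -0.0174 0.0528 0 1;0.106 0.036 -0.07 -0.0174 0.0528 0 1;0.106 0.036 -0.07 -0.0174 0.0528 0 1;0.106 0.036 -0.07 -0.0174 0.0528 0 1;0.106 0.036 -0.07 -0.0174 0.0528 0 1"}}

```text
clock: 1.65
tool_pos: [0.6329, 0.2274, 0.1873]
tool_rot: [179.9, -22.8, -161.4]
wrist_force: [-101.9, -36.0, 37.6]
gripper_width: 0.0853
finger_force: 0.0
```

Emit:
{"fn": "drive_tool", "kwargs": {"rows": "0 0 0 0 0 0 1"}}

```text
clock: 1.73
tool_pos: [0.6388, 0.2294, 0.1561]
tool_rot: [179.9, -24.6, -161.5]
wrist_force: [1.6, 1.2, -18.1]
gripper_width: 0.0851
finger_force: 0.0
```

```bash
python3 - <<'E'
from h import *
import pickle
s=r.read_state();c=r.camera_info('wrist');im=r.capture('wrist')[:,:,::-1]
pickle.dump(c,open('w2.pkl','wb'));cv2.imwrite('pics/w2.png',cv2.convertScaleAbs(im,alpha=1.5,beta=10))
print(s['joint_pos'],s['tool_pos'],s['tool_rot'])
E
```

```text
[ 19.53357731  51.16660428  51.84633117 115.2495987    0.50599269
   0.9021791 ] [0.63875535 0.22940888 0.15609279] [ 179.90653215  -24.57459147 -161.45842978]
```

View pics/w2.png

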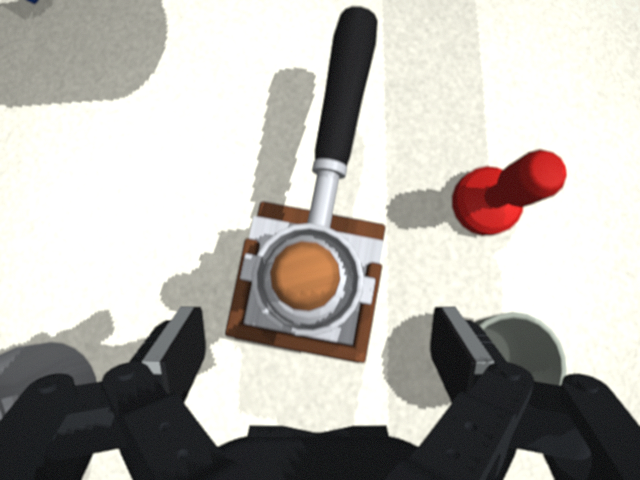

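```bash
python3 - <<'E'
from h import *
import pickle
W=pickle.load(open('w2.pkl','rb'))
for u,z in(((306,275),.152),((309,277),.082),((324,195),.066),((330,165),.066),((358,12),.07)): print(u,ray(W,u,z).round(4))
obs=[(W,(0,0,.152),(306,275)),(W,(0,0,.082),(309,277)),(W,(-.055,0,.066),(324,195))]
p,e=fit(obs,[.63,.22,.14]);print(p,np.degrees(p[2]),e)
for c in (r.camera_info("scene"),r.camera_info("side")): print(proj(c,pose(p,[(0,0,.152),(-.195,0,.07)])))
E
```

```text
(306, 275) [0.6278 0.2203 0.152 ]
(309, 277) [0.627  0.2199 0.082 ]
(324, 195) [0.5726 0.2116 0.066 ]
(330, 165) [0.5519 0.2089 0.066 ]
(358, 12) [0.4381 0.1925 0.07  ]
[0.62736    0.22012511 0.15490628] 8.875476008728764 [[-0.1 -1.1]
 [ 0.2  0.7]
 [-0.1  0.6]]
[[429.08651323 271.75770849]
 [429.80151459 247.74548796]]
[[269.80643552 168.15439919]
 [212.65809033 227.82295209]]
```

Emit:
{"fn": "drive_tool", "kwargs": {"rows": "0 0 0 0.007 -0.021 0 1;0 0 0.03 0.007 -0.021 0 1;0 0 0.03 0.007 -0.021 0 1;0 0 0.02 0.007 -0.021 0 1;0 0 0 0.007 -0.021 0 1"}}

```text
clock: 2.2
tool_pos: [0.6298, 0.2262, 0.212]
tool_rot: [179.9, -12.6, -161.4]
wrist_force: [0.7, -0.0, -0.2]
gripper_width: 0.0856
finger_force: 0.0
```

```bash
python3 -c "
from bench import r
s=r.read_state();print(s['joint_pos'],s['tool_pos'],s['tool_rot'],s['wrist_force'])"
```

```text
[ 19.60462562  36.30010814  35.78041151 102.08738075   0.3484494
   1.02554577] [0.62976411 0.22623003 0.21200342] [ 179.88096394  -12.61126128 -161.44625767] [ 0.70249327 -0.04515473 -0.17669311]
```

Emit:
{"fn": "drive_tool", "kwargs": {"rows": "-0.007 -0.023 -0.03 0 0 0 1;0 0 -0.08 0 0 0 1;0 0 -0.08 0 0 0 1;0 0 -0.08 0 0 0 1;0 0 -0.036 0 0 0 1"}}

```text
clock: 2.62
tool_pos: [0.6273, 0.2201, 0.1319]
tool_rot: [179.9, -13.0, -161.5]
wrist_force: [-0.4, -0.5, -0.9]
gripper_width: 0.0855
finger_force: 0.0
```

Emit:
{"fn": "drive_tool", "kwargs": {"rows": "0 0 0 0 0 0 1;0 0 0 0 0 0 0.5;0 0 0 0 0 0 0.3;0 0 0 0 0 0 0.2;0 0 0 0 0 0 0.2", "newtons": 80}}

```text
clock: 3.03
tool_pos: [0.6299, 0.2202, 0.1316]
tool_rot: [179.9, -12.9, -161.5]
wrist_force: [0.2, -0.2, 0.6]
gripper_width: 0.0388
finger_force: 0.0
```

Emit:
{"fn": "drive_tool", "kwargs": {"rows": "0 0 0 0 0 0 0;0 0 0 0 0 0 0;0 0 0 0 0 0 0;0 0 0 0 0 0 0"}}

```text
clock: 3.37
tool_pos: [0.63, 0.2204, 0.1317]
tool_rot: [179.9, -12.9, -161.5]
wrist_force: [0.2, 1.4, 5.7]
gripper_width: 0.0279
finger_force: 78.5
```

Emit:
{"fn": "drive_tool", "kwargs": {"rows": "0 0 0.04 0 0 0 0;0 0 0.08 0 0 0 0;0 0 0.1 0 0 0 0;0 0 0.1 0 0 0 0;0 0 0.1 0 0 0 0"}}

```text
clock: 3.78
tool_pos: [0.6292, 0.2197, 0.2364]
tool_rot: [179.9, -13.1, -161.5]
wrist_force: [0.3, -0.4, -3.7]
gripper_width: 0.0276
finger_force: 79.3
```

Emit:
{"fn": "drive_tool", "kwargs": {"rows": "0 0 0.1 0 0 0 0;0 0 0.06 0 0 0 0;0 0 0 0 0 0 0"}}

```text
clock: 4.03
tool_pos: [0.63, 0.22, 0.2789]
tool_rot: [179.9, -12.7, -161.5]
wrist_force: [0.1, 0.4, -2.9]
gripper_width: 0.028
finger_force: 79.3
```

```bash
python3 - <<'E'
from h import *
import pickle
s=r.read_state();print(s['joint_pos'],s['tool_pos'],s['tool_rot'])
c=r.camera_info('side');print(c and proj(c,[[*s['tool_pos']]]))
a=r.capture('side')[110:260,200:400,::-1];b=r.capture('wrist')[240:440,187:453,::-1]
f=lambda i:cv2.convertScaleAbs(cv2.resize(i,(400,300),interpolation=cv2.INTER_CUBIC),alpha=1.6,beta=12)
cv2.imwrite('pics/c3.png',np.hstack([f(a),f(b)]))
E
```

```text
[ 19.13973521  39.18946807  49.43193746 112.97515012   0.24724518
   0.63395462] [0.63000233 0.22000847 0.27891783] [ 179.8960148   -12.73462386 -161.51020163]
[[266.86732374 118.18520774]]
```

View pics/c3.png

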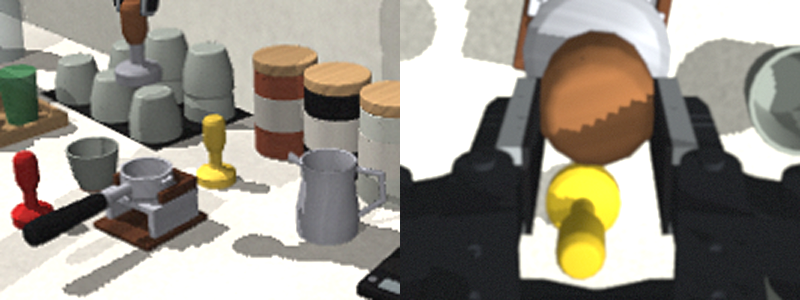

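The crop shows the tamper clear of the basket, upright, held by the barrel. The grip is nearly in line with its axis, so laying it at 20° would put the wrist low over the blue rest. I'll check whether standing it on open counter and regrasping at a tilt is possible.

```bash
cat > k.py <<'E'
import numpy as np
from scipy.optimize import least_squares
d=np.array([[7.236,-2.321,80.523,.52462,.22812],[3.921,-2.016,84.093,.49331,.26004],[10.102,7.110,87.022,.54797,.2765],[51.167,51.846,115.25,.6787,.1561],[36.3,35.78,102.087,.66918,.2120],[39.189,49.432,112.975,.66731,.27892]])
def fk(p,j2,j3,j4):
    r0,L1,a,L2,b,T,h=p; j2,j3,j4=np.radians([j2,j3,j4]); e=j2-j3+j4
    return np.array([r0+L1*np.sin(j2+a)+L2*np.cos(j2-j3+b)+T*np.cos(e),h+L1*np.cos(j2+a)-L2*np.sin(j2-j3+b)-T*np.sin(e)])
s=least_squares(lambda p:np.r_[(fk(p,*d[:,:3].T)-d[:,3:].T).ravel(),1e-3*p[0]],[0,.35,.0,.35,0,.2,.3]);p=s.x
def ik(R,z,el):
    f=lambda q:np.r_[fk(p,q[0],q[1],el-q[0]+q[1])-[R,z]]
    q=least_squares(f,[20,0]);j2,j3=q.x;return np.r_[j2,j3,el-j2+j3].round(1),abs(q.fun).max().round(4)
E
python3 - <<'E'
from k import *
print(p,abs(s.fun).max())
for R in(.35,.4,.45,.5):
  for el in (103,120,130,140): print(R,el,ik(R,.08,el),ik(R,.14,el))
E
```

```text
[ 8.88480120e-05  5.30993001e-01 -6.30774982e-05  4.58330503e-01
 -1.74839246e-01  4.45776285e-01  1.43446788e-01] 1.1516299492919657e-05
0.35 103 (array([  2.2, -28.2,  72.6]), np.float64(0.0)) (array([  0.3, -22.3,  80.4]), np.float64(0.0))
0.35 120 (array([ 16.8, -17.1,  86.1]), np.float64(0.0)) (array([ 14.6, -12.1,  93.3]), np.float64(0.0))
0.35 130 (array([ 25.1, -11.1,  93.7]), np.float64(0.0)) (array([ 22.6,  -6.8, 100.6]), np.float64(0.0))
0.35 140 (array([ 33.1,  -5.8, 101.1]), np.float64(0.0)) (array([ 30.3,  -2.2, 107.5]), np.float64(0.0))
0.4 103 (array([  7.5, -22.4,  73.1]), np.float64(0.0)) (array([  5.7, -16.6,  80.7]), np.float64(0.0))
0.4 120 (array([ 21.8, -10. ,  88.2]), np.float64(0.0)) (array([19.8, -5. , 95.2]), np.float64(0.0))
0.4 130 (array([30. , -3.3, 96.6]), np.float64(0.0)) (array([ 27.8,   1.1, 103.3]), np.float64(0.0))
0.4 140 (array([ 38. ,   2.7, 104.7]), np.float64(0.0)) (array([ 35.5,   6.4, 111. ]), np.float64(0.0))
0.45 103 (array([ 12.6, -16.1,  74.2]), np.float64(0.0)) (array([ 11. , -10.4,  81.6]), np.float64(0.0))
0.45 120 (array([26.9, -2.4, 90.7]), np.float64(0.0)) (array([25.1,  2.7, 97.6]), np.float64(0.0))
0.45 130 (array([ 35.1,   5.2, 100.1]), np.float64(0.0)) (array([ 33.2,   9.8, 106.6]), np.float64(0.0))
0.45 140 (array([ 43.2,  12.2, 109. ]), np.float64(0.0)) (array([ 41. ,  16.1, 115.1]), np.float64(0.0))
0.5 103 (array([17.8, -9.3, 75.9]), np.float64(0.0)) (array([16.3, -3.7, 83.1]), np.float64(0.0))
0.5 120 (array([32.1,  6. , 93.9]), np.float64(0.0)) (array([ 30.6,  11.3, 100.7]), np.float64(0.0))
0.5 130 (array([ 40.6,  14.7, 104.1]), np.float64(0.0)) (array([ 39. ,  19.6, 110.6]), np.float64(0.0))
0.5 140 (array([ 49. ,  23.1, 114.1]), np.float64(0.0)) (array([ 47.2,  27.5, 120.2]), np.float64(0.0))
```

Tilted regrasping is reachable at R = 0.40 m, up to 135° elevation. I'll carry the tamper upright to the free counter at about (0.40, 0.03).

Emit:
{"fn": "drive_tool", "kwargs": {"rows": "-0.06 -0.05 -0.02 0 0 -0.01 0;-0.11 -0.09 -0.03 0 0 -0.018 0;-0.11 -0.09 -0.04 0 0 -0.018 0;-0.11 -0.09 -0.04 0 0 -0.018 0;-0.11 -0.09 -0.04 0 0 -0.018 0"}}

```text
clock: 4.55
tool_pos: [0.5018, 0.1163, 0.23]
tool_rot: [179.9, -13.2, -168.9]
wrist_force: [0.6, -1.1, -1.7]
gripper_width: 0.0277
finger_force: 79.3
```

Emit:
{"fn": "drive_tool", "kwargs": {"rows": "-0.11 -0.09 -0.04 0 0 -0.02 0;-0.11 -0.09 -0.06 0 0 -0.02 0;-0.11 -0.09 -0.08 0 0 -0.02 0;-0.09 -0.07 -0.1 0 0 -0.016 0;0 0 -0.08 0 0 0 0"}}

```text
clock: 4.97
tool_pos: [0.393, 0.0298, 0.1401]
tool_rot: [180.0, -13.3, -175.9]
wrist_force: [0.6, 0.3, -3.5]
gripper_width: 0.028
finger_force: 79.5
```

Emit:
{"fn": "drive_tool", "kwargs": {"rows": "0 0 0 0 0 0 0"}}

```text
clock: 5.05
tool_pos: [0.395, 0.0314, 0.1384]
tool_rot: [179.9, -13.4, -175.8]
wrist_force: [0.3, -1.1, -2.6]
gripper_width: 0.028
finger_force: 79.7
```

Emit:
{"fn": "drive_tool", "kwargs": {"rows": "0 0 -0.06 0 0 0 0;0 0 -0.06 0 0 0 0;0 0 -0.06 0 0 0 0;0 0 -0.04 0 0 0 0;0 0 0 0 0 0 0"}}

```text
clock: 5.47
tool_pos: [0.3985, 0.0327, 0.086]
tool_rot: [179.9, -13.2, -175.7]
wrist_force: [-0.4, -0.2, -2.8]
gripper_width: 0.0279
finger_force: 79.7
```

Emit:
{"fn": "drive_tool", "kwargs": {"rows": "0 0 -0.008 0 0 0 0;0 0 -0.008 0 0 0 0;0 0 0 0 0 0 0"}}

```text
clock: 5.72
tool_pos: [0.4, 0.0326, 0.0842]
tool_rot: [179.9, -13.0, -175.7]
wrist_force: [0.1, 0.5, -2.4]
gripper_width: 0.0275
finger_force: 79.7
```

Emit:
{"fn": "drive_tool", "kwargs": {"rows": "0 0 -0.008 0 0 0 0;0 0 -0.006 0 0 0 0;0 0 0 0 0 0 0;0 0 0 0 0 0 0"}}

```text
clock: 6.05
tool_pos: [0.3995, 0.0324, 0.0804]
tool_rot: [179.9, -13.0, -175.7]
wrist_force: [0.3, 0.7, -3.5]
gripper_width: 0.028
finger_force: 79.7
```

Emit:
{"fn": "drive_tool", "kwargs": {"rows": "0 0 -0.006 0 0 0 0;0 0 -0.004 0 0 0 0;0 0 0 0 0 0 0"}}

```text
clock: 6.3
tool_pos: [0.3995, 0.0325, 0.0778]
tool_rot: [179.9, -13.0, -175.7]
wrist_force: [0.3, 0.7, -2.7]
gripper_width: 0.0281
finger_force: 79.7
```

Emit:
{"fn": "drive_tool", "kwargs": {"rows": "0 0 -0.004 0 0 0 0;0 0 -0.004 0 0 0 0;0 0 0 0 0 0 0"}}

```text
clock: 6.55
tool_pos: [0.3996, 0.0326, 0.0776]
tool_rot: [179.9, -13.0, -175.7]
wrist_force: [-2.1, 0.7, 14.2]
gripper_width: 0.0278
finger_force: 81.4
```

Emit:
{"fn": "drive_tool", "kwargs": {"rows": "0 0 0.004 0 0 0 0.3;0 0 0 0 0 0 0.6;0 0 0 0 0 0 1;0 0 0 0 0 0 1;0 0 0 0 0 0 1"}}

```text
clock: 6.97
tool_pos: [0.3995, 0.0325, 0.0767]
tool_rot: [179.9, -13.0, -175.7]
wrist_force: [0.2, 0.5, 0.3]
gripper_width: 0.0754
finger_force: 0.0
```

Emit:
{"fn": "drive_tool", "kwargs": {"rows": "0.001 0 0.002 -0.0015 0.02 0 1;0.001 0 0.002 -0.003 0.04 0 1;0.001 0 0.002 -0.003 0.04 0 1;0.001 0 0.002 -0.003 0.04 0 1;0.001 0 0.002 -0.003 0.04 0 1"}}

```text
clock: 7.38
tool_pos: [0.401, 0.0325, 0.0794]
tool_rot: [179.9, -29.4, -175.7]
wrist_force: [0.2, -1.1, -0.4]
gripper_width: 0.0855
finger_force: 0.0
```

Emit:
{"fn": "drive_tool", "kwargs": {"rows": "0.001 0 0 -0.003 0.04 0 1;0.001 0 0 -0.003 0.04 0 1;0.001 0 0 -0.003 0.04 0 1;0.001 0 0 -0.003 0.04 0 1;0 0 0 -0.0015 0.02 0 1"}}

```text
clock: 7.8
tool_pos: [0.402, 0.0325, 0.078]
tool_rot: [179.9, -45.8, -175.7]
wrist_force: [-0.9, -0.4, 0.6]
gripper_width: 0.0852
finger_force: 0.0
```

Emit:
{"fn": "drive_tool", "kwargs": {"rows": "0 0 0 0 0 0 1;0 0 0 0 0 0 1"}}

```text
clock: 7.97
tool_pos: [0.4019, 0.0325, 0.0784]
tool_rot: [179.9, -45.6, -175.7]
wrist_force: [-0.3, 0.3, 0.4]
gripper_width: 0.0856
finger_force: 0.0
```

```bash
python3 - <<'E'
from h import *
import pickle
s=r.read_state();c=r.camera_info('wrist');im=r.capture('wrist')[:,:,::-1]
pickle.dump(c,open('w4.pkl','wb'))
cv2.imwrite('pics/w4.png',cv2.convertScaleAbs(im,alpha=1.5,beta=10));print(s['joint_pos'],s['tool_pos'],s['tool_rot'])
G=s['tool_pos'];print(proj(c,[[G[0],G[1],0],[G[0],G[1],.098]]))
E
```

```text
[  4.45213344  34.87606351   0.57430877 101.25213408   0.22519732
   0.12779276] [0.40186887 0.03246479 0.07841457] [ 179.90509082  -45.5542458  -175.73036548]
[[317.68649899 348.71788472]
 [317.87830946 290.55399482]]
```

View pics/w4.png

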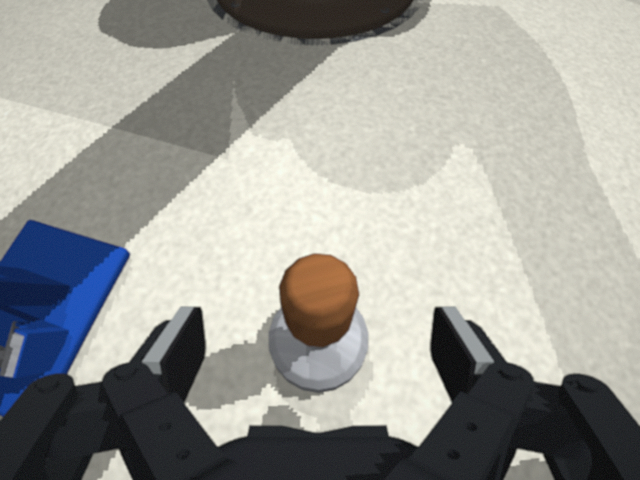

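The wrist view shows the tamper standing upright between the fingers, top at (319,282) and foot at (319,345). I'll close at this tilt.

Emit:
{"fn": "drive_tool", "kwargs": {"rows": "0 0 0 0 0 0 0.4;0 0 0 0 0 0 0.3;0 0 0 0 0 0 0.2;0 0 0 0 0 0 0.1;0 0 0 0 0 0 0", "newtons": 90}}

```text
clock: 8.43
tool_pos: [0.4016, 0.0327, 0.0801]
tool_rot: [179.9, -45.5, -175.7]
wrist_force: [4.3, 1.2, 17.0]
gripper_width: 0.026
finger_force: 84.3
```

Emit:
{"fn": "drive_tool", "kwargs": {"rows": "0 0 0 0 0 0 0;0 0 0 0 0 0 0;0 0 0 0 0 0 0"}}

```text
clock: 8.68
tool_pos: [0.4019, 0.0327, 0.0803]
tool_rot: [179.9, -45.4, -175.7]
wrist_force: [1.3, 1.0, 5.8]
gripper_width: 0.0252
finger_force: 87.9
```

```bash
python3 - <<'E'
from k import *
from scipy.spatial.transform import Rotation as Ro
from bench import r
s_=r.read_state();print(s_['joint_pos'].round(2),s_['tool_pos'],s_['tool_rot'],s_['wrist_force'],s_['gripper_width'],s_['finger_force'])
# full FK: tool chain with j5 near zero -> check final elev 65
for el in(60,65,70):
  for z in (.078,.13): print(el,z,ik(.576,z,el))
E
```

```text
[  4.46  34.71   0.63 101.36   0.26   0.13] [0.40192159 0.03272685 0.08027948] [ 179.86844741  -45.44542519 -175.71493117] [1.31628576 0.96903908 5.82907249] 0.025163221100970967 87.89789532660507
60 0.078 (array([ -6. , -42.9,  23.1]), np.float64(0.0))
60 0.13 (array([ -8.6, -38. ,  30.6]), np.float64(0.0))
65 0.078 (array([ -3.1, -37.8,  30.3]), np.float64(0.0))
65 0.13 (array([ -5.3, -32.9,  37.4]), np.float64(0.0))
70 0.078 (array([  0.1, -32.7,  37.2]), np.float64(0.0))
70 0.13 (array([ -1.9, -27.8,  44.1]), np.float64(0.0))
```

Emit:
{"fn": "drive_tool", "kwargs": {"rows": "0 0 0.05 0 0 -0.003 0;0 0 0.1 0 0 -0.003 0;0 0 0.12 0.0015 -0.027 -0.003 0;0 0 0.12 0.003 -0.055 -0.003 0;0 0 0.11 0.003 -0.055 -0.003 0"}}

```text
clock: 9.1
tool_pos: [0.402, 0.0324, 0.2054]
tool_rot: [179.9, -33.0, -177.1]
wrist_force: [0.3, -0.7, -1.7]
gripper_width: 0.0247
finger_force: 88.8
```

Emit:
{"fn": "drive_tool", "kwargs": {"rows": "0.03 -0.06 0.02 0.003 -0.055 0 0;0.067 -0.116 0 0.003 -0.055 0 0;0.067 -0.116 0 0.003 -0.055 0 0;0.067 -0.116 0 0.003 -0.055 0 0;0.067 -0.116 0 0.003 -0.055 0 0"}}

```text
clock: 9.52
tool_pos: [0.4766, -0.0998, 0.2107]
tool_rot: [179.9, -8.1, -177.0]
wrist_force: [-1.0, -0.0, -2.9]
gripper_width: 0.0252
finger_force: 88.4
```

Emit:
{"fn": "drive_tool", "kwargs": {"rows": "0.067 -0.116 0 0.003 -0.055 0 0;0.067 -0.116 0 0.003 -0.055 0 0;0.067 -0.116 0 0.003 -0.055 0 0;0.035 -0.056 0 0.003 -0.055 0 0;0 0 0 0.003 -0.055 0 0"}}

```text
clock: 9.93
tool_pos: [0.536, -0.2025, 0.2098]
tool_rot: [179.9, 16.6, -177.2]
wrist_force: [-0.5, 0.4, -3.4]
gripper_width: 0.0246
finger_force: 88.5
```

Emit:
{"fn": "drive_tool", "kwargs": {"rows": "0 0 -0.04 0.003 -0.055 0 0;0 0 -0.06 0 -0.02 0 0;0 0 -0.03 0 0 0 0;0 0 0 0 0 0 0;0 0 0 0 0 0 0"}}

```text
clock: 10.35
tool_pos: [0.5349, -0.1993, 0.1768]
tool_rot: [179.8, 23.0, -177.1]
wrist_force: [0.1, -0.7, -2.3]
gripper_width: 0.0249
finger_force: 88.4
```

```bash
python3 - <<'E'
from h import *
f=lambda i:cv2.convertScaleAbs(cv2.resize(i,(400,600),interpolation=cv2.INTER_CUBIC),alpha=1.8,beta=15)
a=r.capture('side')[200:335,335:425,::-1];b=r.capture('scene')[180:300,230:310,::-1]
cv2.imwrite('pics/c5.png',np.hstack([f(a),f(b)]))
s=r.read_state();t=s['tool_pos'];S=r.camera_info('scene');D=r.camera_info('side')
ax=np.array([-.94,-.049,.342]);tz=np.array([.39,.02,-.92]);G=t+.006*tz;P=[G+ax*k for k in(-.0761,.0219)]+[[.6112,-.1955,.05]]
print(((proj(D,P)-[335,200])*[400/90,600/135]).round(),((proj(S,P)-[230,180])*5).round()+[400,0])
E
```

```text
[[251. 150.]
 [108. 163.]
 [241. 333.]] [[603. 236.]
 [674.  91.]
 [618. 381.]]
```

View pics/c5.png

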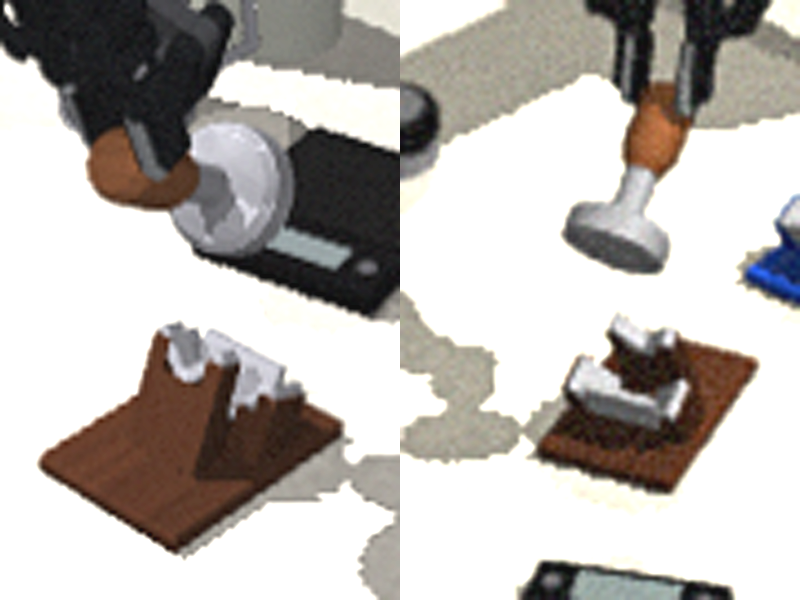

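```bash
python3 - <<'E'
from h import *
s=r.read_state();t=s['tool_pos'];S=r.camera_info('scene');D=r.camera_info('side')
tz=np.array([.39,.02,-.92]);G=t+.006*tz
def f(q,full=False):
    el,az,d=q[:3]; a=np.array([-np.cos(el)*np.cos(az),-np.cos(el)*np.sin(az),np.sin(el)])
    o=G+q[3:6]; F=o-a*d; 
    if full: return F,a
    e=np.r_[(proj(D,[F])[0]-[335+243/4.444,200+188/4.444]),(proj(S,[F])[0]-[230+216/5,180+246/5]),(proj(D,[F+a*.098])[0]-[335+97/4.444,200+163/4.444])]
    return np.r_[e,q[3:6]/.001,(d-.076)/.002,(az-.05)/.07]
q=least_squares(f,[.35,.05,.076,0,0,0]);print(np.degrees(q.x[:2]),q.x[2:],q.fun.round(1),f(q.x,True))
E
```

```text
[30.27701988  1.07402509] [ 0.07439571 -0.00116631  0.0003755  -0.00118986] [-0.7 -0.8 -1.3 -0.   1.7 -1.6 -1.2  0.4 -1.2 -0.8 -0.4] (array([ 0.60173434, -0.19795639,  0.13374181]), array([-0.86344611, -0.01618743,  0.50418129]))
```

Emit:
{"fn": "drive_tool", "kwargs": {"rows": "0 0 -0.04 0.002 -0.035 0 0;0 0 -0.05 0.002 -0.035 0 0;0 0 -0.06 0.002 -0.036 0 0;0 0 -0.05 0 0 0 0;0 0 0 0 0 0 0"}}

```text
clock: 10.87
tool_pos: [0.5335, -0.1986, 0.1236]
tool_rot: [179.6, 32.4, -177.2]
wrist_force: [-1.1, 0.7, -3.4]
gripper_width: 0.0247
finger_force: 88.1
```

Emit:
{"fn": "drive_tool", "kwargs": {"rows": "0 0 -0.03 0 0 0 0;0 0 -0.03 0 0 0 0;0 0 -0.02 0 0 0 0;0 0 0 0 0 0 0"}}

```text
clock: 11.2
tool_pos: [0.5356, -0.1995, 0.1062]
tool_rot: [179.8, 32.7, -177.1]
wrist_force: [3.7, -0.2, -5.4]
gripper_width: 0.0249
finger_force: 88.3
```

```bash
python3 - <<'E'
from h import *
s=r.read_state();print(s['tool_pos'],s['tool_rot'],s['wrist_force'],s['joint_pos'].round(1))
f=lambda i:cv2.convertScaleAbs(cv2.resize(i,(400,500),interpolation=cv2.INTER_CUBIC),alpha=1.8,beta=15)
a=r.capture('side')[230:330,340:420,::-1];b=r.capture('scene')[190:290,230:310,::-1]
cv2.imwrite('pics/c6.png',np.hstack([f(a),f(b)]))
S=r.camera_info('scene');D=r.camera_info('side')
P=[[.6112,-.1955,.05],[.6112-.094*.98,-.1955-.0048,.05+.0335]]
print(((proj(D,P)-[340,230])*5).round(),((proj(S,P)-[230,190])*5).round()+[400,0])
E
```

```text
[ 0.53564757 -0.19950875  0.10617527] [ 179.77020314   32.68005805 -177.0552201 ] [ 3.69764253 -0.21425394 -5.44465768] [-29.1  -6.6 -40.3  27.9  16.9 -27.8]
[[246. 225.]
 [ 94. 255.]] [[618. 331.]
 [684. 187.]]
```

View pics/c6.png

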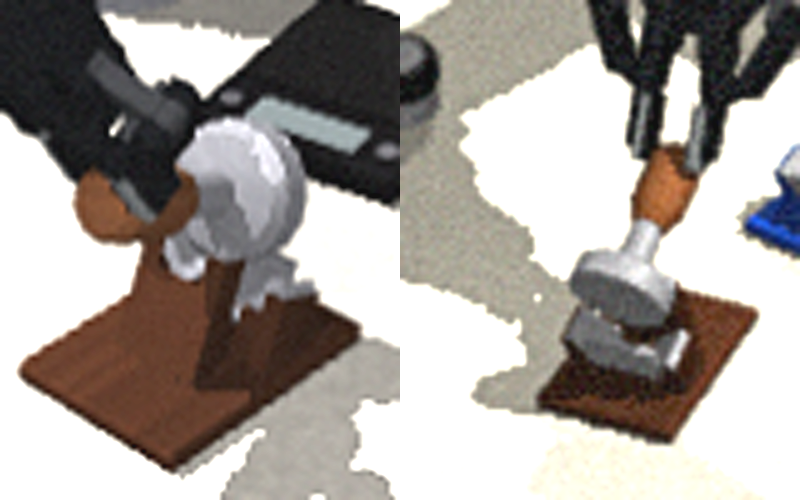

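The crop shows the foot just above its saddle (side (252,188), scene (620,296)), aligned within a few millimetres. I'll lower it slowly and watch the force.

Emit:
{"fn": "drive_tool", "kwargs": {"rows": "0 0 -0.015 0 0 0 0;0 0 -0.015 0 0 0 0;0 0 -0.015 0 0 0 0;0 0 0 0 0 0 0"}}

```text
clock: 11.63
tool_pos: [0.5347, -0.1993, 0.0944]
tool_rot: [179.7, 32.6, -177.1]
wrist_force: [1.2, -0.1, -4.1]
gripper_width: 0.025
finger_force: 88.7
```

Emit:
{"fn": "drive_tool", "kwargs": {"rows": "0 0 -0.01 0 0 0 0;0 0 -0.01 0 0 0 0;0 0 0 0 0 0 0"}}

```text
clock: 11.88
tool_pos: [0.5349, -0.1995, 0.0899]
tool_rot: [179.8, 32.7, -177.1]
wrist_force: [0.4, -0.7, -3.5]
gripper_width: 0.0248
finger_force: 89.2
```

Emit:
{"fn": "drive_tool", "kwargs": {"rows": "0 0 -0.01 0 0 0 0;0 0 -0.008 0 0 0 0;0 0 0 0 0 0 0"}}

```text
clock: 12.13
tool_pos: [0.5352, -0.1996, 0.0858]
tool_rot: [179.8, 32.7, -177.1]
wrist_force: [0.1, 0.7, -1.7]
gripper_width: 0.0248
finger_force: 89.4
```

Emit:
{"fn": "drive_tool", "kwargs": {"rows": "0 0 -0.006 0 0 0 0;0 0 -0.006 0 0 0 0;0 0 0 0 0 0 0"}}

```text
clock: 12.38
tool_pos: [0.5355, -0.1995, 0.0832]
tool_rot: [179.8, 32.8, -177.1]
wrist_force: [0.3, -0.1, -1.3]
gripper_width: 0.0247
finger_force: 89.8
```

Emit:
{"fn": "drive_tool", "kwargs": {"rows": "0 0 -0.004 0 0 0 0;0 0 -0.004 0 0 0 0;0 0 0 0 0 0 0"}}

```text
clock: 12.63
tool_pos: [0.5354, -0.1994, 0.0812]
tool_rot: [179.8, 32.8, -177.1]
wrist_force: [-0.8, 1.4, 0.4]
gripper_width: 0.0246
finger_force: 90.3
```

Emit:
{"fn": "drive_tool", "kwargs": {"rows": "0 0 -0.004 0 0 0 0;0 0 -0.002 0 0 0 0;0 0 0 0 0 0 0"}}

```text
clock: 12.88
tool_pos: [0.5354, -0.1995, 0.0799]
tool_rot: [179.8, 32.8, -177.1]
wrist_force: [-4.8, 1.8, 4.3]
gripper_width: 0.0247
finger_force: 91.7
```

Emit:
{"fn": "drive_tool", "kwargs": {"rows": "0 0 0 0 0 0 0;0 0 0 0 0 0 0.1;0 0 0 0 0 0 0.3", "newtons": 20}}

```text
clock: 13.13
tool_pos: [0.5354, -0.1995, 0.0797]
tool_rot: [179.8, 32.7, -177.1]
wrist_force: [-2.9, 2.0, 2.7]
gripper_width: 0.0258
finger_force: 69.3
```

Emit:
{"fn": "drive_tool", "kwargs": {"rows": "0 0 0 0 0 0 0.38;0 0 0 0 0 0 0.45;0 0 0 0 0 0 0.55;0 0 0 0 0 0 0.7;0 0 0 0 0 0 0.85"}}

```text
clock: 13.55
tool_pos: [0.5353, -0.1997, 0.0794]
tool_rot: [179.8, 32.7, -177.1]
wrist_force: [0.7, 0.5, 0.0]
gripper_width: 0.0694
finger_force: 0.0
```

Emit:
{"fn": "drive_tool", "kwargs": {"rows": "0 0 0 0 0 0 0.95;0 0 0 0 0 0 1;0 0 0 0 0 0 1;0 0 0 0 0 0 1"}}

```text
clock: 13.88
tool_pos: [0.5352, -0.1995, 0.0795]
tool_rot: [179.8, 32.7, -177.1]
wrist_force: [-0.2, 0.5, -0.4]
gripper_width: 0.0855
finger_force: 0.0
```

```bash
python3 - <<'E'
from h import *
import pickle
f=lambda i:cv2.convertScaleAbs(cv2.resize(i,(400,500),interpolation=cv2.INTER_CUBIC),alpha=1.8,beta=15)
s=r.read_state();print(s['tool_pos'],s['gripper_width'],s['finger_force'])
a=r.capture('side')[230:330,340:420,::-1];b=r.capture('scene')[190:290,230:310,::-1]
cv2.imwrite('pics/c7.png',np.hstack([f(a),f(b)]))
E
```

```text
[ 0.53522539 -0.19952998  0.07950705] 0.08553648439437286 0.0
```

View pics/c7.png

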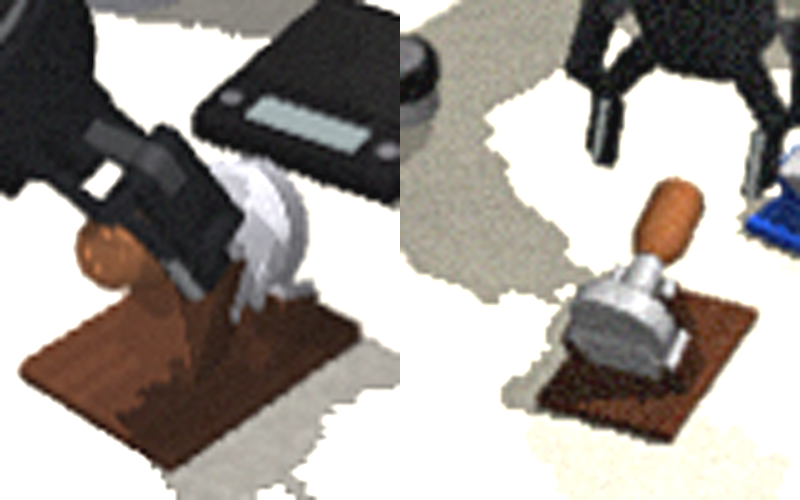

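The picture shows the tamper lying in the saddles: foot centre at scene (617,335) against the target (618,331), handle end at (682,186) against (684,187), fingers open. I'll retreat and go on to the portafilter neck.

Emit:
{"fn": "drive_tool", "kwargs": {"rows": "-0.02 -0.001 0.03 0 0 0 1;-0.05 -0.003 0.08 0 0 0 1;-0.06 -0.004 0.1 0 0 0 1;-0.06 -0.004 0.1 0 0 0 1;-0.04 -0.002 0.1 0 0 0 1", "newtons": 120}}

```text
clock: 14.4
tool_pos: [0.4761, -0.2027, 0.1834]
tool_rot: [179.8, 32.7, -177.1]
wrist_force: [0.7, -1.0, -0.6]
gripper_width: 0.0856
finger_force: 0.0
```

Emit:
{"fn": "drive_tool", "kwargs": {"rows": "0.01 0.05 0.04 0 0.04 0.006 1;0.03 0.12 0.04 0 0.04 0.007 1;0.03 0.14 0.04 0 0.04 0.007 1;0.03 0.14 0.02 0 0.04 0.007 1;0.03 0.14 0 0 0.04 0.007 1"}}

```text
clock: 14.82
tool_pos: [0.5107, -0.0545, 0.2203]
tool_rot: [178.5, 14.9, -174.6]
wrist_force: [0.9, -0.9, -0.1]
gripper_width: 0.0853
finger_force: 0.0
```

Emit:
{"fn": "drive_tool", "kwargs": {"rows": "0.04 0.14 0 0 0.04 0.007 1;0.04 0.14 0 0 0.04 0.007 1;0.04 0.14 0 0 0.04 0.007 1;0.04 0.14 0 0 0.04 0.007 1;0.04 0.14 -0.04 0 0 0 1"}}

```text
clock: 15.23
tool_pos: [0.5621, 0.1215, 0.2081]
tool_rot: [176.7, 0.4, -172.2]
wrist_force: [-0.0, 0.7, -0.6]
gripper_width: 0.0853
finger_force: 0.0
```

Emit:
{"fn": "drive_tool", "kwargs": {"rows": "0.04 0.14 -0.04 0 0 0 1;0.02 0.08 0 0 0 0 1;0 0 0 0 0 0 1;0 0 0 0 0 0 1"}}

```text
clock: 15.57
tool_pos: [0.575, 0.1753, 0.197]
tool_rot: [176.7, 0.4, -172.1]
wrist_force: [-0.8, -0.3, 0.8]
gripper_width: 0.0853
finger_force: 0.0
```

```bash
python3 - <<'E'
from h import *
import pickle
s=r.read_state();print(s['tool_pos'],s['tool_rot'],s['joint_pos'].round(1))
c=r.camera_info('wrist');im=r.capture('wrist');cv2.imwrite('pics/w8.png',im[:,:,::-1]);pickle.dump(c,open('w8.pkl','wb'))
p=[.627,.220,np.radians(8.7)]
g=cv2.cvtColor(im,cv2.COLOR_RGB2GRAY).astype(int)
for o in(.18,.15,.12,.09,.055):
    y=np.arange(-.04,.0401,.004); uv=proj(c,pose(p,[(-o,k,.066) for k in y])).round().astype(int)
    print(o,uv[10],[int(g[min(max(v,0),479),min(max(u,0),639)]) for u,v in uv])
E
```

```text
[0.5749802  0.17526283 0.1970058 ] [ 176.71968788    0.4233866  -172.12701583] [15.4 14.9  3.  77.3  3.2  7.5]
0.18 [359  40] [175, 167, 182, 177, 170, 179, 173, 96, 8, 13, 16, 21, 23, 23, 20, 150, 154, 158, 155, 153, 153]
0.15 [359  88] [108, 107, 109, 172, 177, 176, 179, 31, 12, 14, 19, 20, 22, 21, 38, 155, 161, 158, 153, 159, 157]
0.12 [358 134] [108, 112, 131, 187, 174, 180, 177, 108, 9, 12, 18, 22, 23, 17, 156, 162, 164, 165, 164, 155, 150]
0.09 [358 177] [110, 113, 183, 176, 173, 175, 177, 117, 13, 15, 18, 18, 18, 27, 184, 162, 162, 161, 164, 152, 86]
0.055 [357 224] [32, 30, 54, 55, 52, 52, 50, 46, 42, 98, 139, 148, 73, 45, 50, 54, 52, 46, 45, 154, 159]
```

Emit:
{"fn": "drive_tool", "kwargs": {"rows": "0.001 0.052 0 -0.012 0 0 1;0.001 0.052 0 -0.012 0 0 1;0.001 0.05 0 -0.012 0 0 1;0 0 -0.06 0 0 0 1;0 0 -0.06 0 0 0 1"}}

```text
clock: 16.03
tool_pos: [0.5766, 0.2124, 0.1687]
tool_rot: [179.9, 0.2, -172.3]
wrist_force: [-1.3, -0.6, -0.0]
gripper_width: 0.0855
finger_force: 0.0
```

Emit:
{"fn": "drive_tool", "kwargs": {"rows": "0 0 -0.06 0 0 0 1;0 0 -0.06 0 0 0 1;0 0 0 0 0 0 1;0 0 0 0 0 0 1"}}

```text
clock: 16.37
tool_pos: [0.5755, 0.2114, 0.1374]
tool_rot: [179.9, -0.0, -172.3]
wrist_force: [-0.3, -1.0, 0.3]
gripper_width: 0.0854
finger_force: 0.0
```

```bash
python3 - <<'E'
from h import *
s=r.read_state();print(s['tool_pos'],s['tool_rot'],s['wrist_force'])
c=r.camera_info('wrist');im=r.capture('wrist')
p=[.627,.220,np.radians(8.)]
g=cv2.cvtColor(im,cv2.COLOR_RGB2GRAY).astype(int)
for o in(.12,.09,.065,.06,.055,.05,.045):
    y=np.arange(-.02,.0201,.002); uv=proj(c,pose(p,[(-o,k,.066) for k in y])).round().astype(int)
    print(o,uv[10],[int(g[min(max(v,0),479),min(max(u,0),639)]) for u,v in uv])
E
```

```text
[0.5755313  0.21137366 0.13742257] [ 1.79932034e+02 -1.76773072e-02 -1.72338507e+02] [-0.34721108 -0.96292943  0.32689023]
0.12 [320 130] [201, 197, 195, 189, 6, 12, 14, 18, 20, 22, 26, 23, 24, 24, 24, 22, 23, 179, 172, 179, 195]
0.09 [320 185] [193, 197, 190, 185, 32, 6, 15, 17, 21, 21, 24, 25, 24, 23, 21, 18, 80, 173, 179, 179, 205]
0.065 [320 229] [59, 59, 55, 57, 57, 57, 57, 77, 111, 131, 150, 148, 141, 131, 44, 47, 46, 47, 46, 52, 51]
0.06 [320 237] [59, 57, 56, 57, 59, 55, 62, 100, 127, 150, 160, 163, 152, 138, 45, 47, 48, 47, 48, 51, 52]
0.055 [320 245] [58, 58, 57, 59, 58, 54, 61, 100, 127, 156, 161, 162, 152, 137, 46, 47, 48, 47, 51, 50, 52]
0.05 [320 253] [60, 60, 57, 58, 59, 58, 60, 99, 127, 155, 161, 162, 151, 135, 46, 48, 48, 43, 45, 31, 32]
0.045 [320 261] [36, 35, 35, 35, 35, 34, 50, 99, 128, 155, 160, 162, 152, 135, 25, 25, 26, 25, 24, 30, 32]
```

Emit:
{"fn": "drive_tool", "kwargs": {"rows": "0 0.005 -0.05 0 0 0 1;0 0 -0.06 0 0 0 1;0 0 -0.06 0 0 0 0.9;0 0 -0.05 0 0 0 0.8;0 0 -0.018 0 0 0 0.7"}}

```text
clock: 16.83
tool_pos: [0.5759, 0.2136, 0.0773]
tool_rot: [179.9, 0.0, -172.3]
wrist_force: [-0.1, 0.6, -0.1]
gripper_width: 0.0604
finger_force: 0.0
```

Emit:
{"fn": "drive_tool", "kwargs": {"rows": "0 0 0 0 0 0 0.5;0 0 0 0 0 0 0.4;0 0 0 0 0 0 0.3"}}

```text
clock: 17.08
tool_pos: [0.5768, 0.2143, 0.0791]
tool_rot: [179.9, 0.1, -172.2]
wrist_force: [-0.1, 0.0, -0.3]
gripper_width: 0.0256
finger_force: 0.0
```

Emit:
{"fn": "drive_tool", "kwargs": {"rows": "0 0 0 0 0 0 0.15;0 0 0 0 0 0 0;0 0 0 0 0 0 0;0 0 0 0 0 0 0;0 0 0 0 0 0 0"}}

```text
clock: 17.5
tool_pos: [0.576, 0.2143, 0.0777]
tool_rot: [179.9, 0.0, -172.2]
wrist_force: [-0.0, -0.2, 0.2]
gripper_width: 0.0003
finger_force: 0.0
```

```bash
python3 - <<'E'
from h import *
import pickle
s=r.read_state();t=s['tool_pos'];c=r.camera_info('wrist');im=r.capture('wrist');cv2.imwrite('pics/w9.png',im[:,:,::-1])
g=cv2.cvtColor(im,cv2.COLOR_RGB2GRAY).astype(int)
for z in(.1,.0777,.066,.053): print(z,proj(c,[[t[0],t[1],z]]).round())
p=[.627,.220,np.radians(8.)]
print(proj(c,pose(p,[(-.075,0,.066),(-.036,0,.066)])))
for v in range(230,430,10): print(v,g[v,240:400:8])
W=pickle.load(open('w1.pkl','rb'));T=np.array([.5168,.1822,.2765]);y=np.array([-.312,.95,0])
for d in(0,.006,.012,.025): print(d,proj(W,[T+[0,0,-d]+y*.0427,T+[0,0,-d]-y*.0427]).round())
E
```

```text
0.1 [[318. 336.]]
0.0777 [[318. 307.]]
0.066 [[318. 295.]]
0.053 [[318. 283.]]
[[314.17073821 243.31277221]
 [314.71877218 325.34622755]]
230 [137 135 140 209 208 213  10  22  24  23  28  25  23 192 194 219 218 217
 218 194]
240 [135 133 199 221 216 204  35  17  23  26  25  24  20 195 191 211 209 215
 224 209]
250 [ 41  39  40  65  66  61  83 109  69  43  66 123 161  50  56  56  68  66
  63  63]
260 [ 41  40  39  64  66  62  75 122 150 175 179 170 160  52  55  57  65  65
  64  62]
270 [ 40  39  39  65  66  63  65  66 117 154 168 145  53  52  57  58  64  66
  65  63]
280 [ 85  84  40  66  68  63  64  70 132 173 180 150  52  52  56  60  51  85
  95  91]
290 [ 85  78  40  46  49  47  49  60  95 103 151 137  38  30  36  37  39  56
  99 100]
300 [83 53 34 39 41 40 41 56 94 90 19 94 55 27 33 36 42 58 95 97]
310 [ 85  84  80  82  83  77  18  16  94  88  20  93  82  23  22 102  98 101
 101  98]
320 [107 102 101 105 101  38  19  20  79  73  16  85  93  21  19 174 168 171
 167 164]
330 [105 103 100 105 108  16  17  47  94  78  13  91  94  18  17 176 168 171
 166 163]
340 [105 104  99  92  78  20  23  21  65  81  21  98  22  22  21  88 167 173
 166 163]
350 [ 55 105  82  76  22  15  23  16  20  26  22  22  23  35  36  24 109 107
 103  32]
360 [16 30 17 20 20 16 18 19 19 15 23 19 17 19 22 23 23 17 20 22]
370 [18 15 19 19 17 21 18 18 20 15 23 14 17 16 18 23 22 22 17 15]
380 [16 21 16 16 17 16 17 17 16 14 22 16 18 15 15 13 16 16 18 22]
390 [23 23 22 20 22 23 23 23 11 18 17 20 19 23 21 23 23 20 24 31]
400 [25 22 22 22 21 22 21 22 16 34 60 19  9 20 24 21 20 20 21 21]
410 [19 21 22 33 21 18 21 21 15 54 58 20 12 23 21 22 24 21 21 22]
420 [ 17  16  22  21  20  20  22  12  13 140  88  20  11  19  21  23  23  17
  23  17]
0 [[421. 307.]
 [215. 307.]]
0.006 [[418. 300.]
 [218. 300.]]
0.012 [[415. 294.]
 [221. 294.]]
0.025 [[408. 282.]
 [228. 282.]]
```

```bash
python3 - <<'E'
from h import *
from scipy.spatial.transform import Rotation as Ro
g=cv2.cvtColor(cv2.imread('pics/w9.png'),cv2.COLOR_BGR2GRAY)
for v in range(274,312,2): print(v,g[v,296:344:2])
s=r.read_state();t=s['tool_pos'];c=r.camera_info('wrist');R=Ro.from_euler('xyz',s['tool_rot'],degrees=True).as_matrix()
for z in(-.01,0,.006,.012,.018,.025): print(z,[proj(c,[t+R@[x,-.007,z]])[0].round() for x in(.011,0,-.011)])
E
```

```text
274 [ 68  86 102 118 132 148 159 167 169 174 175 176 180 175 165 157 151 123
  54  52  51  51  52  53]
276 [ 69  84 101 117 132 148 159 168 173 175 175 175 179 175 166 156 150 122
  54  51  52  54  54  51]
278 [ 70  85 102 117 132 147 159 168 173 174 174 175 180 175 164 155 149 122
  54  52  53  53  53  52]
280 [ 70  84 101 117 132 147 158 167 173 175 173 176 180 174 165 156 150 122
  54  54  52  53  54  52]
282 [ 70  84 102 118 132 147 159 167 174 174 174 176 179 174 164 155 150 121
  55  53  54  52  52  52]
284 [ 69  84  99 115 133 147 160 168 174 175 175 176 180 174 164 157 149 121
  52  51  53  53  52  53]
286 [ 69  83  90  99 109 119 127 131 134 134 131 131 170 174 164 156 150 116
  53  53  53  53  54  53]
288 [ 68  82  90  94  99 104 107 107 109 105 102 100 166 175 165 158 150 109
  53  53  53  52  50  50]
290 [ 60  82  89  91  95  99 100 103 103  97  94  91 151 161 153 145 137 100
  51  48  38  39  34  31]
292 [58 83 89 88 90 89 89 90 86 45 27 27 43 77 92 91 92 88 89 80 36 32 30 29]
294 [57 82 91 91 88 87 89 88 81 38 14 16 17 73 95 93 93 94 94 88 41 28 29 30]
296 [58 83 91 93 
[... 322 characters left out ...]
4 88 35 17 18 16 66 94 91 91 93 93 95 61 22 25 23]
306 [17 39 87 86 84 84 86 90 87 36 17 20 20 64 95 91 91 93 93 94 65 22 22 23]
308 [16 44 91 92 86 90 93 92 88 35 17 18 18 65 95 93 95 94 93 95 76 25 23 24]
310 [16 50 94 94 94 95 94 94 88 32 18 17 20 64 94 93 93 93 93 95 82 24 24 22]
-0.01 [array([299., 293.]), array([300., 319.]), array([300., 344.])]
0 [array([300., 282.]), array([301., 307.]), array([301., 331.])]
0.006 [array([301., 277.]), array([301., 300.]), array([302., 323.])]
0.012 [array([301., 271.]), array([302., 294.]), array([302., 317.])]
0.018 [array([302., 266.]), array([302., 289.]), array([303., 310.])]
0.025 [array([303., 260.]), array([303., 282.]), array([303., 303.])]
```

The numbers show that the jaws shut above the neck: the real fingertips end about 9 mm behind the reported TCP. I'll reopen and go about 31 mm deeper.

Emit:
{"fn": "drive_tool", "kwargs": {"rows": "0 -0.004 0 0 0 0 0.6;0 0 0 0 0 0 0.7;0 0 0 0 0 0 0.7;0 0 0 0 0 0 0.7;0 0 0 0 0 0 0.7"}}

```text
clock: 17.97
tool_pos: [0.576, 0.2132, 0.0775]
tool_rot: [179.9, 0.0, -172.2]
wrist_force: [-0.2, -0.2, 0.7]
gripper_width: 0.0591
finger_force: 0.0
```

Emit:
{"fn": "drive_tool", "kwargs": {"rows": "0 0 -0.03 0 0 0 0.7;0 0 -0.03 0 0 0 0.7;0 0 -0.03 0 0 0 0.7;0 0 -0.03 0 0 0 0.7;0 0 0 0 0 0 0.7"}}

```text
clock: 18.38
tool_pos: [0.5747, 0.2127, 0.045]
tool_rot: [180.0, -0.2, -172.2]
wrist_force: [-0.2, 0.7, -0.2]
gripper_width: 0.0597
finger_force: 0.0
```

Emit:
{"fn": "drive_tool", "kwargs": {"rows": "0 0 0 0 0 0 0.5;0 0 0 0 0 0 0.4;0 0 0 0 0 0 0.3;0 0 0 0 0 0 0.25"}}

```text
clock: 18.72
tool_pos: [0.5763, 0.2133, 0.0481]
tool_rot: [179.9, 0.1, -172.2]
wrist_force: [-0.5, 0.7, -0.8]
gripper_width: 0.0213
finger_force: 0.0
```

Emit:
{"fn": "drive_tool", "kwargs": {"rows": "0 0 0 0 0 0 0.2;0 0 0 0 0 0 0.17;0 0 0 0 0 0 0.14"}}

```text
clock: 18.97
tool_pos: [0.5763, 0.2131, 0.0481]
tool_rot: [179.9, 0.1, -172.3]
wrist_force: [-0.4, -0.8, 2.7]
gripper_width: 0.013
finger_force: 53.7
```

Emit:
{"fn": "drive_tool", "kwargs": {"rows": "0 0 0 0 0 0 0;0 0 0 0 0 0 0;0 0 0 0 0 0 0;0 0 0 0 0 0 0", "newtons": 120}}

```text
clock: 19.3
tool_pos: [0.5762, 0.2131, 0.0482]
tool_rot: [179.9, 0.1, -172.2]
wrist_force: [-1.3, -1.7, 6.0]
gripper_width: 0.0112
finger_force: 117.3
```

Emit:
{"fn": "drive_tool", "kwargs": {"rows": "0 0 0.02 0 0 0 0;0 0 0.03 0 0 0 0;0 0 0.03 0 0 0 0;0 0 0 0 0 0 0;0 0 0 0 0 0 0"}}

```text
clock: 19.72
tool_pos: [0.5763, 0.2134, 0.0679]
tool_rot: [179.9, 0.1, -172.2]
wrist_force: [-0.7, -0.1, -6.2]
gripper_width: 0.0111
finger_force: 117.2
```

```bash
python3 - <<'E'
from h import *
s=r.read_state();print(s['tool_pos'],s['tool_rot'],s['wrist_force'],s['moment'],s['gripper_width'],s['finger_force'])
c=r.camera_info('side');S=r.camera_info('scene')
a=r.capture('side');b=r.capture('scene');cv2.imwrite('pics/s10.png',a[:,:,::-1]);cv2.imwrite('pics/s11.png',b[:,:,::-1])
# black handle pixels: dark blob near the predicted handle, side view
p=[.627,.220,np.radians(8.)]
o=s['tool_pos'][2]-.048
print(proj(c,pose(p,[(-.075,0,.066+o),(-.195,0,.066+o)])),proj(S,pose(p,[(-.075,0,.066+o),(-.195,0,.066+o)])))
g=cv2.cvtColor(a,cv2.COLOR_RGB2GRAY);m=(g<28).astype(np.uint8);m[:,:200]=0;m[:,262:]=0;m[:190]=0;m[240:]=0
n,l,st,ce=cv2.connectedComponentsWithStats(m);print(st[1:][st[1:,4]>40],ce[1:][st[1:,4]>40])
E
```

```text
[0.57627245 0.21343658 0.06792733] [ 1.79897984e+02  6.66312334e-02 -1.72227677e+02] [-0.73187122 -0.06450025 -6.24141668] [-0.05743782  0.18940023  0.00818179] 0.011146955248807877 117.16452598571777
[[249.66830101 202.79729407]
 [210.79786271 221.46645041]] [[427.83458331 272.05079374]
 [431.75191895 243.19491603]]
[[208 190  45  35 681]
 [248 190  14  16  97]] [[225.15565345 208.4185022 ]
 [256.86597938 194.77319588]]
```

```bash
cat > tilt.py <<'E'
from h import *
c=r.camera_info('side')
def line(img,o,p=(.627,.22,np.radians(8.))):
    # dark midpoints across the handle at several distances, in the vertical (z) direction
    g=cv2.cvtColor(img,cv2.COLOR_BGR2GRAY).astype(np.float32);out=[]
    for d in np.arange(.095,.186,.01):
        k=np.arange(-.045,.0451,.001);uv=proj(c,pose(p,[(-d,0,.066+o+x) for x in k])).astype(np.float32)
        v=cv2.remap(g,uv[:,:1],uv[:,1:],cv2.INTER_LINEAR)[:,0]; b=k[v<45]
        b=b[abs(b-np.median(b))<.03]; out.append((d,(b.min()+b.max())/2))
    f=np.polyfit(*np.array(out).T,1); return np.array(out)[:,1].round(4),f
E
python3 - <<'E'
from tilt import *
for n,o in(('side0',0),('s10',.02)): print(n,line(cv2.imread(f'pics/{n}.png'),o))
E
```

```text
side0 (array([ 0.0075,  0.01  , -0.0005, -0.0015, -0.0005,  0.    ,  0.0055,
        0.009 ,  0.015 ,  0.016 ]), array([ 0.10939394, -0.00926515]))
s10 (array([0.015 , 0.0165, 0.002 , 0.002 , 0.002 , 0.0005, 0.0005, 0.001 ,
       0.0145, 0.0165]), array([-0.0069697 ,  0.00802576]))
```

Emit:
{"fn": "drive_tool", "kwargs": {"rows": "0 0 0.02 0 0 0 0;0 0 0.035 0 0 0 0;0 0 0.04 0 0 0 0;0 0 0.04 0 0 0 0;0 0 0.04 0 0 0 0"}}

```text
clock: 20.23
tool_pos: [0.5763, 0.2134, 0.113]
tool_rot: [179.9, 0.1, -172.2]
wrist_force: [-0.2, 0.8, -5.8]
gripper_width: 0.0112
finger_force: 117.2
```

Emit:
{"fn": "drive_tool", "kwargs": {"rows": "0 0 0.04 0 0 0 0;0 0 0.04 0 0 0 0;0 0 0.04 0 0 0 0;0 0 0.035 0 0 0 0;0 0 0.02 0 0 0 0"}}

```text
clock: 20.65
tool_pos: [0.5765, 0.2134, 0.1568]
tool_rot: [179.9, 0.1, -172.2]
wrist_force: [0.2, 0.3, -5.0]
gripper_width: 0.0114
finger_force: 117.2
```

Emit:
{"fn": "drive_tool", "kwargs": {"rows": "0 0 0 0 0 0 0;0 0 0 0 0 0 0;0 0 0 0 0 0 0;0 0 0 0 0 0 0;0 0 0 0 0 0 0"}}

```text
clock: 21.07
tool_pos: [0.5757, 0.2131, 0.1543]
tool_rot: [179.9, -0.0, -172.2]
wrist_force: [0.8, -0.5, -6.1]
gripper_width: 0.0112
finger_force: 117.2
```

```bash
python3 - <<'E'
from tilt import *
s=r.read_state();print(s['clock'],s['tool_pos'],s['tool_rot'],s['wrist_force'],s['moment'],s['gripper_width'],s['finger_force'],s['qd'].round(2))
a=r.capture('side')[:,:,::-1];cv2.imwrite('pics/s12.png',a);b=r.capture('scene')[:,:,::-1]
print(line(a,s['tool_pos'][2]-.048))
# tamper in scene unchanged? compare with c7-time crop
f=lambda i:cv2.convertScaleAbs(cv2.resize(i,(400,500),interpolation=cv2.INTER_CUBIC),alpha=1.8,beta=15)
old=cv2.imread('pics/c7.png')[:,400:];new=f(b[190:290,230:310]);print(cv2.absdiff(old,new)[200:400,150:300].mean())
E
```

```text
21.0667 [0.57567485 0.21312394 0.15434529] [ 1.79928604e+02 -3.81437191e-02 -1.72232959e+02] [ 0.82016833 -0.52830626 -6.11579065] [-0.02446918  0.18602305 -0.00192476] 0.011242580878376226 117.18518614768982 [ 0.02 -0.09  0.21 -0.01 -0.02  0.05]
(array([ 0.008 , -0.0095, -0.0025,  0.0035,  0.004 ,  0.008 ,  0.0145,
       -0.005 , -0.0035, -0.0055]), array([-0.03333333,  0.00586667]))
35.524366666666666
```

```bash
python3 - <<'E'
from tilt import *
import pickle
f=lambda i:cv2.convertScaleAbs(cv2.resize(i,(400,500),interpolation=cv2.INTER_CUBIC),alpha=1.8,beta=15)
new=f(r.capture('scene')[190:290,230:310,::-1]);old=cv2.imread('pics/c7.png')[:,400:]
for i in(old,new):
    h=cv2.cvtColor(i,cv2.COLOR_BGR2HSV);m=cv2.inRange(h,(5,110,110),(18,255,255))[:300]
    n,l,st,ce=cv2.connectedComponentsWithStats(m);k=1+st[1:,4].argmax();print(st[k],ce[k].round(1))
c=r.camera_info('wrist');im=r.capture('wrist');cv2.imwrite('pics/w13.png',im[:,:,::-1])
s=r.read_state();W8=pickle.load(open('w8.pkl','rb'))
def tip(img,cam,p,o):
    g=cv2.cvtColor(img,cv2.COLOR_BGR2GRAY);d=np.arange(.06,.23,.001);uv=proj(cam,pose(p,[(-x,0,.066+o) for x in d])).astype(np.float32)
    v=cv2.remap(g,uv[:,:1],uv[:,1:],cv2.INTER_LINEAR,borderValue=255)[:,0];k=d[v<40];return k.min().round(4),k.max().round(4),uv[0],uv[-1]
p=(.627,.22,np.radians(8.));print(tip(cv2.imread('pics/w8.png'),W8,p,0))
print(tip(im[:,:,::-1],c,p,s['tool_pos'][2]-.0482))
for t in(-.1,-.05,0,.05,.1):
    # handle raised by t about grip point
    def q(d,z): x=d-.052;return(-(.052+x*np.cos(t)-z*np.sin(t)),0,.066+s['tool_pos'][2]-.0482+x*np.sin(t)+z*np.cos(t))
    print(t,proj(c,pose(p,[q(.075,0),q(.075,.012),q(.195,.008)])).round(1).tolist())
E
```

```text
[ 240  179   62   83 3378] [270.6 219.3]
[244 190  41  55 842] [264.1 214.2]
(np.float64(0.074), np.float64(0.192), array([358.22302, 217.78188], dtype=float32), array([364.29428 , -40.678123], dtype=float32))
(np.float64(0.072), np.float64(0.16), array([316.77002, 309.43744], dtype=float32), array([ 314.42642, -231.57895], dtype=float32))
-0.1 [[316.6, 268.7], [316.5, 279.1], [314.9, -114.3]]
-0.05 [[316.6, 269.7], [316.5, 282.0], [314.8, -127.8]]
0 [[316.6, 270.9], [316.5, 285.2], [314.6, -141.3]]
0.05 [[316.6, 272.2], [316.5, 288.5], [314.5, -154.9]]
0.1 [[316.6, 273.7], [316.5, 291.9], [314.3, -168.4]]
```

```bash
python3 - <<'E'
from tilt import *
p=(.627,.22,np.radians(8.));S=r.camera_info('scene')
b=r.capture('scene')[:,:,::-1];cv2.imwrite('pics/s14.png',b)
def prof(img,cam,o,k):
    g=cv2.cvtColor(img,cv2.COLOR_BGR2GRAY).astype(np.float32)
    for d in np.arange(.1,.196,.0135):
        uv=proj(cam,pose(p,[(-d,0,.066+o+x) for x in k])).astype(np.float32)
        print(round(d,3),cv2.remap(g,uv[:,:1],uv[:,1:],cv2.INTER_LINEAR)[:,0].astype(int))
k=np.arange(-.03,.0301,.003)
prof(cv2.imread('pics/side0.png'),c,0,k);print();prof(cv2.imread('pics/s12.png'),c,.1063,k)
f=lambda i:cv2.cvtColor(i,cv2.COLOR_BGR2HSV)
h=f(b[190:290,230:310]);m=cv2.inRange(h,(3,90,20),(20,255,255));n,l,st,ce=cv2.connectedComponentsWithStats(m);i=st[1:,4]>15
print(st[1:][i]*[5,5,5,5,25],(ce[1:][i]*5).round())
E
```

```text
0.1 [ 98 107 123 130 126  57   6   3   2   2   3   6   7   5   2  66 131 140
  56  34  35]
0.114 [109  65  56  58  53  26   5   3   1   5   4   5   6   5   3  38 116 133
 134 133 138]
0.127 [128 117  67  57  43  13   3   6   5   1   6   6   8   8   4  41 115 131
 131 133 139]
0.14 [127 126 126 130 105  26   1   4   3   2   5   7   5   8   7  17  91 132
 132 131 135]
0.154 [127 125 127 129  65   7   1   1   3   5   4   4   7   6   6   8  12  15
  25  36 104]
0.167 [128 126 126 134  67   0   0   1   3   4   4   4   6   6   9   7  11  19
  20  18  16]
0.181 [125 126 126 128  94  25   4   3   4   5   7   7   9   9   9   7  15  34
  38  39  42]
0.194 [128 127 127 126 128 129 131 132 110  67  30  15  22  21  15  12  16  21
  32  41  46]

0.1 [ 45  47  46  46  50 101  34   2   3   3   5   3   6   6  13  69 143  86
   7  19  43]
0.114 [ 92  26  27  30  57 113  38   0   4   3   4   7   4   7   9  16  42  45
  92 135 114]
0.127 [155 158 156 155 159 156   3   1   4   3   5   1   5   8   9  14  33  46
  49  52  47]
0.14 [156 160 159 159 159 110   0   2   4   3   4   4   4   7   7   9  23  45
  48  50  58]
0.154 [163 159 157 159 156  71   0   1   5   5   4   4   4   6   9   8  17  39
  48  46  25]
0.167 [16 17 15 17 17  8  0  4  5  4  5  5  5  7  7 10 12 32 55 80 47]
0.181 [22 23 19 23 24 24  5  3  3  4  9  6  7  7  8  7 14 32 46 50 47]
0.194 [68 70 81 65 64 66 77 81 87 65 31 16  2  6  6  9 25 41 45 48 72]
[[ 230  180   75   85 3950]
 [ 140  290  215  150 9475]] [[266. 218.]
 [265. 369.]]
```

```bash
python3 -c "
from bench import r
print(r.hand_in())"
```

```text
the job is handed in; nothing more can be done
None
```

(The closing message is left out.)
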